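# Load two steel barrels into the sloping feed magazine

### The job

Load the two steel barrels that stand at the tipping rest into the sloping tube magazine, the short one first: do not lift a barrel standing, but tip it by pushing it over the edge of the rest so that it lies on its side in a groove, then pick it up and lay it in the magazine's open trough. Push each barrel down past the spring catch, the long one until you feel the stack home, pressing it there with a firm 15 to 40 N for half a second, so that both lie end to end on the bottom stop with the catch sprung up behind them. Do not ram the stack, and leave the other things on the bench alone.

Things in the scene. Friction and masses are not known exactly. Their poses are not given: they have to be found in the camera images.
- short_barrel: Short barrel: plain solid-ended bare-steel cylinder, 46 mm diameter, 70 mm long, about 0.4 kg (0.3 to 0.5), same at both ends (a dark ring near each). Origin at the centre of its lower end as it stands at the start; z runs along the cylinder to the other end. It starts standing in front of either groove of the rest.
- short_barrel_mid (a point): Centre of the short barrel (on its axis, 35 mm from each end).
- long_barrel: Long barrel: the same bare steel, 46 mm diameter, 100 mm long, about 0.55 kg (0.4 to 0.7). Origin at the centre of its lower end as it stands at the start; z runs along the cylinder. It starts standing in front of the other groove.
- long_barrel_mid (a point): Centre of the long barrel (on its axis, 50 mm from each end).
- rest: Tipping rest, fixed: dark base plate 4 mm thick, 210 x 120 mm, with two parallel grooves, each of two steel rails 6 mm wide, tops 14 mm above the bench, 30 mm clear between, running from y = 0 to 120 mm. Origin on the bench midway between the grooves at the rails' near ends (the fence edge); y along the grooves, away from the standing barrels; z up; groove centres at x = -55 and +55 mm.
- groove_a (a point): Rail tops at the fence edge, on the centre line of the groove at x = -55 mm (rest frame). A barrel starts standing 24 to 34 mm before each edge, within 4 mm of its groove's line. Pushed along +y near its top it meets the rail ends when its axis is 17 mm before the edge, pivots over them (past 26 to 40 degrees it falls by itself) and drops into the groove.
- groove_b (a point): The same point of the groove at x = +55 mm. A tipped barrel lies along the groove, its axis 31 mm above the bench, its rear end about 14 mm before the edge; grasp it across its diameter from above; the rails are narrower than the barrel.
- tube: Magazine, fixed: square aluminium tube on a blue stand, sloping 33 degrees, open trough at its upper part. Origin on the tube's axis, 62 mm above the bench, at the bottom stop's highest setting; y along the axis down the slope, to the stop; x level, across; z square to the floor, upwards. Bore 49 mm wide, floor at z = -23 mm, lips at z = +25 mm with a 24 mm viewing slot between.
- trough_mid (a point): On the axis, y = -245 mm of the tube frame: middle of the part of the open trough above the catch. The trough runs from y = -306 to -85 mm; its side strips (38 mm apart, outer width 57 mm) reach only up to z = -15 mm, so a barrel can be laid in along the slope with the fingers either side; they centre it within 2 mm. Barrels may or may not slide by themselves (friction 0.5 to 0.7).
- tube_mouth (a point): On the axis, y = -85 mm: mouth of the closed tube, which runs from here to the stop. Its sides and top lips are flared from here back to y = -108 mm, up to z = +39 mm, so fingers behind a barrel can push its rear end to about y = -115 mm.
- home_rear (a point): On the axis, y = -170 mm: where the rear end of the long barrel lies when the stack is home with the adjustable bottom stop set highest. The stop, clamped inside the tube, may be set 0 to 26 mm further down (not measured): home is then that much lower. It is rigid: feel for it; the force rises steeply there.
- catch (a joint): Spring catch in the middle of the trough floor, 14 mm wide: a ramp from the floor at y = -190 mm to 5 mm above it at y = -175 mm (tube frame), steep on the downhill side. 0 = up, 0.005 m = pressed flush by a passing barrel. About 1.5 N presses it down; pushing a barrel over it takes a few newtons, under 8. It springs up when a barrel's rear end is past y = -175 mm.
- wrench: Steel wrench, 180 mm, lying on the bench; bystander.
- end_block: Square aluminium end block 62 x 62 x 28 mm, the one near the robot; bystander.
- end_block2: Square aluminium end block 62 x 62 x 28 mm, the one beyond the rest; bystander.
- oil: White plastic bottle, 60 mm diameter, 160 mm tall; bystander.
- screwdriver: Screwdriver, 200 mm, lying on the bench; bystander.
- clamp_ring: Steel ring, 80 mm diameter, 20 mm high; bystander.
Mind the look-alikes: they are no part of the job. What is shaped like the short_barrel but blue is not meant. What is shaped like the long_barrel but yellow is not meant.

How it is judged (in metres and radians):
On the way, in this order (a step that is already met when the one before it is completed fails the run):
1. the short barrel lies on its side, low, near the rest (angle between short_barrel's own z axis and vertical between 1.4 and 1.74 rad and height (world z) of short_barrel_mid below 0.06 m and linear speed of short_barrel below 0.05 m/s), for 0.2 s.
2. the short barrel is in the magazine, past the spring catch, and the catch is up (x of short_barrel_mid in the frame of tube between -0.006 and 0.006 m and z of short_barrel_mid in the frame of tube between -0.006 and 0.006 m and y of short_barrel_mid in the frame of tube above -0.139 m and value of joint catch below 0.002 m), for 0.2 s.
3. the stack is pressed home by feel: both barrels in the tube, end to end, with more than 12 N between them (x of short_barrel_mid in the frame of tube between -0.006 and 0.006 m and z of short_barrel_mid in the frame of tube between -0.006 and 0.006 m and x of long_barrel_mid in the frame of tube between -0.006 and 0.006 m and z of long_barrel_mid in the frame of tube between -0.006 and 0.006 m and distance between short_barrel_mid and long_barrel_mid below 0.0885 m and contact force between short_barrel and long_barrel above 12 N), for 0.25 s.
At the end, for the whole second after the job is handed in: Both barrels lie at rest in the magazine along its axis (within 6 mm and 0.08 rad), end to end (gap under 3.5 mm) on the bottom stop (centres beyond y = -39 and -124 mm of the tube frame), the catch up behind them (within 2 mm) (x of short_barrel_mid in the frame of tube between -0.006 and 0.006 m and z of short_barrel_mid in the frame of tube between -0.006 and 0.006 m and x of long_barrel_mid in the frame of tube between -0.006 and 0.006 m and z of long_barrel_mid in the frame of tube between -0.006 and 0.006 m and y of short_barrel_mid in the frame of tube above -0.039 m and distance between short_barrel_mid and long_barrel_mid below 0.0885 m and y of long_barrel_mid in the frame of tube above -0.124 m and value of joint catch below 0.002 m and angle between the z axis of each of short_barrel, long_barrel and the y axis of tube, either way round below 0.08 rad and linear speed of each of short_barrel, long_barrel below 0.02 m/s); the robot touches nothing.
It fails at once if a barrel is lifted while standing on end (tilt under 0.5 rad, base more than 40 mm up) ((angle between short_barrel's own z axis and vertical below 0.5 rad and height (world z) of short_barrel above 0.04 m) or (angle between long_barrel's own z axis and vertical below 0.5 rad and height (world z) of long_barrel above 0.04 m)).
It fails at once if the stack is rammed (the fingers press on the long barrel with more than 45 N when it is past the catch) (x of long_barrel_mid in the frame of tube between -0.006 and 0.006 m and z of long_barrel_mid in the frame of tube between -0.006 and 0.006 m and y of long_barrel_mid in the frame of tube above -0.126 m and contact force between the fingers and long_barrel above 45 N).
It fails at once if a bystander is shifted by more than 30 mm (distance of any of wrench, end_block, end_block2, oil, screwdriver, clamp_ring from where it was at the start of the episode above 0.03 m).
It also fails if it takes over 72 s, if anything falls off the work surface, if the arm or the gripper's body presses on something with over 40 N, if the wrist force passes 120 N, or if a joint passes its speed limit or range.

### The arm

A 6-joint arm with a two-finger parallel gripper is mounted at the origin on the work surface. World frame = base frame: x ahead of the robot, y to its left, z up, the work surface at z = 0. Lengths are in mm, angles in rad, forces in N, time in s.
With the tool pointing down it reaches from about 425 to 950 mm from the base axis. Payload 14.7 kg.
Tool frame: the origin (TCP) lies midway between the tips of the shut fingers; the grasp point (between the pads) lies 19 mm behind it (robot.pinch_z is the distance from the TCP to the grasp point, in mm); z points along the fingers, y is the line along which they close (so a half turn about z gives the same grasp; the last joint's range is limited). The gripper opens to 85 mm and grips with 20 to 120 N. Pads are 22 mm wide; open, the fingers measure 114 mm over their backs; the gripper's body (76 mm by 85 mm) begins 54 mm behind the grasp point. The pads swing forward as they close: fully open they stand 13 mm farther back than shut.
Start: joints at [1.126, 0.48, 1.596, -0, 1.065, -0.047], TCP at [251.78, 599.249, 231.297] pointing down, gripper open.
Joint ranges: [-2.75, 2.75], [-0.82, 2.05], [0.23, 2.67], [-1.56, 4.7], [0.09, 2.69], [-2.92, 2.92]. Speed limits (rad/s): [1.89, 1.89, 2.39, 3.01, 3.01, 3.01].

### API

Orientations are given as a 3x3 rotation matrix whose columns are the frame's x, y, z axes.
In Python, from rig import robot gives the robot as it stands. The module is installed in compiled form; this text tells all that it offers.
- The arm moves only by the shell command python3 -m crank 'ROWS' [FORCE]. ROWS is JSON, a list of rows, each a list of 3 entries, a list of its own where there are three numbers: the closure in counts, from 0 (fully open) to 255 (shut), then the shift along the tool's x, y, z normalised to -1 to 1, where 1 is 30 mm, then the turn about the tool's z normalised to -1 to 1, where 1 is 0.08 rad. In form: [[claw, [tx, ty, tz], yaw], ...]. A call has 1 to 20 rows; each row shifts and turns the commanded pose from where the row before left it, along the tool's axes as they then stand; what a row does not reach is not made up. A row lasts 1/12 s, in which the tool goes at most 41.7 mm and 7.16 degrees, less where a joint would pass 70% of its speed; a pose out of reach is approached as far as the arm can. A call with a number of a shift or a turn outside -1 to 1 is refused whole. A call with a gripper value outside its range is refused whole. The fingers move at their own pace and stop on an object; FORCE is the grip in N (left out, the last holds). Time passes only in rows, so rows that do not move let the fingers close. It gives the time, the measured TCP pose, the force, the opening and the grip force at its end, in the units of the state.
- robot.get_state(): the state, without advancing time (a new reading comes with each control period).
- robot.read_camera(name): name is "scene" or "top"; returns the picture (384x512x3 uint8, red, green, blue); there is no depth.
- robot.camera_params(name): a dict with "K" (3x3 intrinsics, pixels), "rvec" (rotation vector, rad) and "tvec" (3), from world to camera coordinates, as OpenCV has them. Camera axes: x right, y down, z forward; pixel columns grow to the right and rows downward; lengths in mm; the calibration is good to about 2 mm. A picture is of the moment at which its call begins. camera_params takes no time and is no camera call.
- robot.finish_job(): hands the job in; it is judged then, once.
Trained networks look in the newest picture that a camera, given by its name, has taken for a name from the list of things; names that differ only in an ending like _2 or _b are one class to them, and where a whole thing is asked for, a point or a joint stands for the part that bears it (a point fixed in the world has none). Each returns a list of dicts, best first, with "confidence" (0 to 1); they miss things now and then, are a little off and sometimes report something else, mostly with a low value. They report only what shows in the picture. A call takes as long as a camera call. They do not tell look-alikes from the thing itself.
- robot.find_in(name, camera): "rect" ([left, top, width, height] in pixels, round what is visible of it).
- robot.place_of(name, camera): "centre" ([column, row] in pixels: a listed point, or the origin of a listed thing).
The state is a dict: "t": time; "joints": joint angles; "dq": joint speeds; "effort": joint torques, N m; "eef_pos": TCP position; "tcp_rot": TCP orientation; "force": force on the tool from outside, world axes, zero at the start; "torque": the same for the moment, N m; "gripper_width": finger opening in mm; "gripper_force": force on a finger pad.
Only numpy, scipy, OpenCV 4.12 (cv2) and the standard library are available. Lean on these libraries where they do the work, as an engineer would, in place of code of your own. Each camera call takes 0.05 s, during which the arm holds its last target. There are 200 camera calls.

## Working session

There is one attempt and no reset: what is moved stays moved. The work goes in short steps, Python scripts to look and compute and a shell command to move; the robot and the scene stay as the last step left them, time stands still between calls to the robot, and variables do not carry over. Pictures are saved under pics/ and viewed, at most 10 in all, crops included, and the job is handed in when it is done.

```bash
mkdir -p pics
python3 - <<'E'
from rig import robot
import cv2,numpy as np
for c in("scene","top"):
    im=robot.read_camera(c); cv2.imwrite(f"pics/{c}0.png",im[:,:,::-1])
    p=robot.camera_params(c); print(c,np.round(p["K"],1).tolist(),np.round(p["rvec"],3),np.round(p["tvec"]))
    for n in("short_barrel","long_barrel","rest","groove_a","groove_b","tube","trough_mid","tube_mouth","home_rear"):
        print(n,[(np.round(d["centre"]).tolist(),round(d["confidence"],2)) for d in robot.place_of(n,c)][:4])
s=robot.get_state();print(s["t"],s["eef_pos"],np.round(s["tcp_rot"],3),s["gripper_width"])
E
```

```text
scene [[352.6, 0.0, 247.2], [0.0, 352.6, 187.8], [0.0, 0.0, 1.0]] [ 1.473  2.307 -0.713] [ 246. -364. 1331.]
short_barrel [([138.0, 171.0], 0.94), ([165.0, 168.0], 0.72), ([161.0, 148.0], 0.59)]
long_barrel [([196.0, 124.0], 0.92), ([191.0, 148.0], 0.72)]
rest [([182.0, 165.0], 0.82), ([311.0, 178.0], 0.65)]
groove_a [([174.0, 171.0], 0.86), ([193.0, 151.0], 0.69), ([189.0, 237.0], 0.15)]
groove_b [([174.0, 171.0], 0.86), ([193.0, 151.0], 0.69), ([189.0, 237.0], 0.15)]
tube [([321.0, 240.0], 0.71)]
trough_mid [([257.0, 173.0], 0.67)]
tube_mouth [([302.0, 220.0], 0.85)]
home_rear [([280.0, 196.0], 0.79), ([160.0, 163.0], 0.43)]
top [[447.1, 0.0, 252.3], [0.0, 447.1, 183.1], [0.0, 0.0, 1.0]] [ 2.154 -2.103  0.146] [  14.  582. 1457.]
short_barrel [([370.0, 219.0], 0.71), ([350.0, 199.0], 0.49), ([375.0, 185.0], 0.49)]
long_barrel [([341.0, 229.0], 0.77), ([352.0, 258.0], 0.73), ([232.0, 175.0], 0.21)]
rest [([336.0, 215.0], 0.66)]
groove_a [([338.0, 192.0], 0.91), ([336.0, 226.0], 0.87)]
groove_b [([338.0, 192.0], 0.91), ([336.0, 226.0], 0.87)]
tube [([190.0, 174.0], 0.7)]
trough_mid [([247.0, 180.0], 0.59), ([148.0, 157.0], 0.31)]
tube_mouth [([212.0, 172.0], 0.6), ([341.0, 232.0], 0.59), ([236.0, 124.0], 0.25)]
home_rear [([232.0, 176.0], 0.55)]
1.0 [251.78208797 599.24743882 231.29466017] [[-0.922  0.387  0.   ]
 [ 0.387  0.922 -0.   ]
 [-0.    -0.    -1.   ]] 85.01347673278768
```

Run:
```python
import cv2,numpy as np
a=cv2.imread("pics/scene0.png");b=cv2.imread("pics/top0.png")
A=cv2.resize(a[95:275,110:360],(800,576),interpolation=cv2.INTER_CUBIC);cv2.imwrite("pics/sc.png",A)
B=cv2.resize(b[90:290,130:400],(800,592),interpolation=cv2.INTER_CUBIC);cv2.imwrite("pics/tc.png",B)
```

```text
(no output)
```

View pics/sc.png

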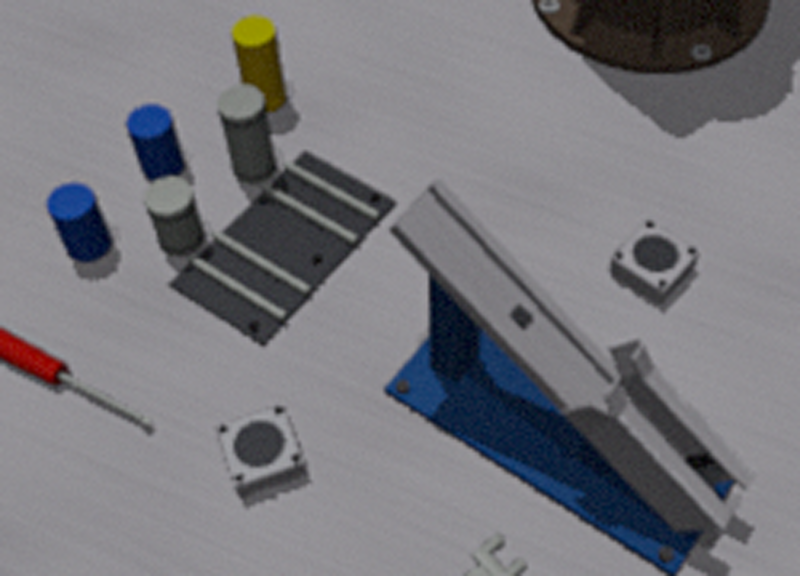

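View pics/tc.png

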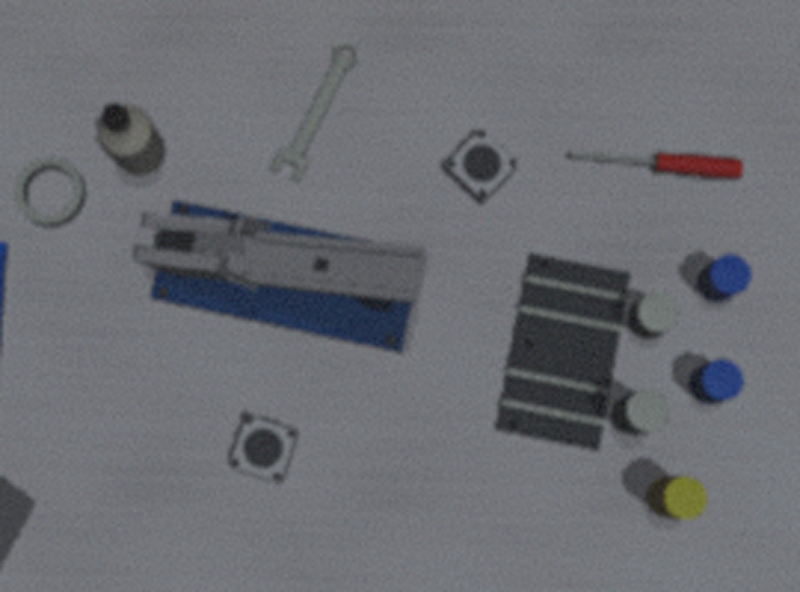

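Scene picture (full-image pixels): the short-barrel candidates are grey (165,168) and blue (157,140) and (135,165). The long-barrel candidates are grey (187,137) and yellow (191,115). Only the grey ones are bare steel and stand at the grooves, short at (351,196) and long at (347,228) in the top view. The magazine's trough end is to the right of the rest, and the catch is at about (273,194).

```bash
cat > h.py <<'E'
import numpy as np,cv2
from scipy.optimize import least_squares
from rig import robot
P={c:robot.camera_params(c) for c in("scene","top")}
def proj(c,X):
    p=P[c];return cv2.projectPoints(np.array(X,float).reshape(-1,1,3),np.array(p["rvec"],float),np.array(p["tvec"],float),np.array(p["K"],float),None)[0].reshape(-1,2)
def full(c,uv):
    uv=np.array(uv,float)
    return uv*[250/800,180/576]+[110,95] if c=="scene" else uv*[270/800,200/592]+[130,90]
def onplane(c,uv,z):
    return least_squares(lambda q:(proj(c,[q[0],q[1],z])[0]-uv),[500,300]).x
def Rz(a): return np.array([[np.cos(a),-np.sin(a),0],[np.sin(a),np.cos(a),0],[0,0,1]])
S=np.radians(33)
Rt=np.array([[1,0,0],[0,np.cos(S),np.sin(S)],[0,-np.sin(S),np.cos(S)]]) # y down slope
def tubeW(q,X): return np.array([q[0],q[1],62])+np.atleast_2d(X)@(Rz(q[2])@Rt).T
def restW(q,X): return np.array([q[0],q[1],0])+np.atleast_2d(X)@Rz(q[2]).T
def fit(W,pts,q0):
    f=lambda q:np.concatenate([proj(c,W(q,x))[0]-uv for c,uv,x in pts])
    best=min((least_squares(f,[*q0,a],loss="soft_l1",x_scale=[100,100,1]) for a in np.arange(0,6.3,.8)),key=lambda r:r.cost)
    return best.x,np.round(f(best.x).reshape(-1,2),1)
E
python3 - <<'E'
from h import *
print(onplane("top",full("top",(565,350)),4))
pts=[("top",full("top",u),x) for u,x in zip([(530,253),(630,270),(600,450),(497,430)],[(105,120,4),(105,0,4),(-105,0,4),(-105,120,4)])]
pts+=[("scene",full("scene",u),x) for u,x in zip([(172,285),(263,343),(397,203),(305,152)],[(105,0,4),(105,120,4),(-105,120,4),(-105,0,4)])]
pts+=[("scene",(174,171),(55,0,14)),("scene",(193,151),(-55,0,14)),("top",(338,192),(55,0,14)),("top",(336,226),(-55,0,14)),("scene",(182,165),(0,0,0)),("top",(336,215),(0,0,0))]
q,r=fit(restW,pts,onplane("top",full("top",(565,350)),4));print("rest",q,r.tolist())
t=[("scene",(321,240),(0,0,0)),("scene",(257,173),(0,-245,0)),("scene",(302,220),(0,-85,0)),("scene",(280,196),(0,-170,0)),
("top",(190,174),(0,0,0)),("top",(247,180),(0,-245,0)),("top",(212,172),(0,-85,0)),("top",(232,176),(0,-170,0)),
("scene",full("scene",(521,317)),(0,-181,-20)),("top",full("top",(321,264)),(0,-181,-20)),
("scene",full("scene",(437,183)),(-28.5,-306,-15)),("scene",full("scene",(392,230)),(28.5,-306,-15)),
("top",full("top",(426,250)),(28.5,-306,-15)),("top",full("top",(414,303)),(-28.5,-306,-15))]
qt,r=fit(tubeW,t,onplane("top",(200,174),60));print("tube",qt,r.tolist())
for n,sc,tp,z in(("short",(170,196),(655,315),70),("long",(243,101),(642,410),100)):
    for c,u in(("scene",sc),("top",tp)):
        w=onplane(c,full(c,u),z);print(n,c,w,Rz(q[2])[:2,:2].T@(w-q[:2]))
print([ (w:=onplane("top",full("top",u),z)) for u,z in(((730,275),70),((720,378),70),((685,497),100))])
E
```

```text
[ 506.54199802 -206.85243002]
rest [ 498.76474242 -262.85728634    6.12108398] [[-1.3, -0.7], [-0.7, -0.2], [-0.3, -0.6], [-0.6, -0.5], [-1.3, 0.1], [0.4, 0.5], [-0.5, -1.2], [-0.8, -0.8], [-1.5, 0.5], [1.7, -1.8], [2.2, 2.8], [-0.9, 0.6], [2.5, -2.2], [1.0, -4.0]]
tube [610.20484996 229.87251377   6.09306759] [[2.0, 1.4], [2.1, 0.6], [-0.5, -1.4], [-0.7, -1.0], [2.2, -1.4], [4.2, -1.4], [-0.7, 2.5], [-0.1, 0.7], [-0.4, -0.6], [-0.0, -0.6], [-0.2, -2.0], [0.2, -2.1], [-1.3, -2.1], [-1.2, -1.5]]
short scene [ 547.50852125 -296.61968035] [ 53.55375554 -25.45290734]
short top [ 540.79061716 -297.46640862] [ 47.06057645 -27.37275355]
long scene [ 435.40611239 -277.87795792] [-60.10379756 -25.04935313]
long top [ 433.65519624 -276.6930706 ] [-62.02299151 -24.16258376]
[array([ 587.53693523, -380.8044213 ]), array([ 472.6427193 , -367.81966135]), array([ 342.70320267, -321.37846535])]
```

```bash
python3 -m crank '[[255,[0,0,-1],1],[255,[0,0,-1],1],[255,[0,0,-0.7],1],[255,[0,0,0],1],[255,[0,0,0],1],[255,[0,0,0],1],[255,[0,0,0],1],[255,[0,0,0],1],[255,[0,0,0],1],[255,[0,0,0],1],[255,[0,0,0],1],[255,[0,0,0],1],[255,[0,0,0],1],[255,[0,0,0],1],[255,[0,0,0],1],[255,[0,0,0],1],[255,[0,0,0],0.69],[255,[0,0,0],0]]'
cat >> h.py <<'E'
REST=np.array([498.8,-262.9,6.1211]);TUBE=np.array([610.2,229.9,6.0931])
def to(W,yaw=None):
    s=robot.get_state();R=np.array(s["tcp_rot"]);d=R.T@(np.array(W,float)-s["eef_pos"])
    a=np.arctan2(R[1,1],R[0,1]);print("t",round(s["t"],2),"tcp",np.round(s["eef_pos"],1),"delta tool/30",np.round(d/30,2),"yaw/.08",None if yaw is None else round(((a-yaw+np.pi)%(2*np.pi)-np.pi)/.08,2),"F",np.round(s["force"],1),"w",round(s["gripper_width"],1))
E
python3 - <<'E'
from h import *
to([*restW(REST,[51,-85,0])[0][:2],300],REST[2]);to([*restW(REST,[51,-85,0])[0][:2],55],REST[2])
E
```

```text
t: 2.5
eef_pos: [251.8, 599.2, 312.3]
tcp_rot: [[0.164, 0.986, -0.0], [0.986, -0.164, -0.0], [-0.0, -0.0, -1.0]]
force: [-0.4, 0.5, -0.4]
gripper_width: 0.2
gripper_force: 0.0
t 2.5 tcp [251.8 599.2 312.3] delta tool/30 [-29.82  14.56   0.41] yaw/.08 -0.04 F [-0.4  0.5 -0.4] w 0.2
t 2.5 tcp [251.8 599.2 312.3] delta tool/30 [-29.82  14.56   8.58] yaw/.08 -0.04 F [-0.4  0.5 -0.4] w 0.2
```

```bash
python3 -m crank '[[255,[-0.9,1,0],0],[255,[-0.9,1,0],0],[255,[-0.9,1,0],0],[255,[-0.9,1,0],0],[255,[-0.9,1,0],0],[255,[-0.9,1,0],0],[255,[-0.9,1,0],0],[255,[-0.9,1,0],0],[255,[-1,0.8,0],0],[255,[-1,0.8,0],0],[255,[-1,0.8,0],0],[255,[-1,0.8,0],0],[255,[-1,0.8,0],0],[255,[-1,0.8,0],0],[255,[-1,0.8,0],0],[255,[-1,0.8,0],0],[255,[-1,0.16,0],0],[255,[-1,0,0],0],[255,[-1,0,0],0],[255,[-1,0,0],0]]' | head -3
python3 -m crank '[[255,[-1,0,0],0],[255,[-1,0,0],0],[255,[-1,0,0],0],[255,[-1,0,0],0],[255,[-1,0,0],0],[255,[-1,0,0],0],[255,[-1,0,0],0],[255,[-1,0,0.4],0],[255,[-1,0,1],0],[255,[-1,0,1],0],[255,[0,0,1],0],[255,[0,0,1],0],[255,[0,0,0],0]]' |head -3
python3 - <<'E'
from h import *
to([*restW(REST,[51,-85,0])[0][:2],55],REST[2])
E
```

```text
t: 4.17
eef_pos: [589.5, -41.2, 312.2]
tcp_rot: [[0.159, 0.987, -0.0], [0.987, -0.159, -0.0], [-0.0, -0.0, -1.0]]
t: 5.25
eef_pos: [538.6, -333.6, 175.8]
tcp_rot: [[0.161, 0.987, -0.007], [0.987, -0.161, 0.005], [0.004, -0.007, -1.0]]
t 5.25 tcp [ 538.6 -333.6  175.8] delta tool/30 [-0.74  0.04  4.03] yaw/.08 0.01 F [-1.7  0.7 -0.6] w 0.3
```

```bash
python3 -m crank '[[255,[-0.74,0.04,0],0],[255,[0,0,1],0],[255,[0,0,1],0],[255,[0,0,1],0],[255,[0,0,0.9],0],[255,[0,0,0],0],[255,[0,0,0],0]]' |head -3
python3 - <<'E'
from h import *
to([*restW(REST,[51,-85,0])[0][:2],58],REST[2])
for c,s in(("top",(290,150,120,100)),("scene",(110,95,130,100))):
    im=robot.read_camera(c);x,y,w,h=s;cv2.imwrite(f"pics/p1{c}.png",cv2.resize(im[y:y+h,x:x+w,::-1],None,fx=4,fy=4,interpolation=cv2.INTER_CUBIC))
a=cv2.imread("pics/p1top.png");b=cv2.imread("pics/p1scene.png");w=max(a.shape[1],b.shape[1])
cv2.imwrite("pics/p1.png",cv2.resize(np.hstack([a,b[:400]]),(800,320)))
E
```

```text
t: 5.83
eef_pos: [539.3, -356.5, 65.0]
tcp_rot: [[0.16, 0.987, -0.001], [0.987, -0.16, 0.001], [0.001, -0.001, -1.0]]
t 5.83 tcp [ 539.3 -356.5   65. ] delta tool/30 [ 0.03 -0.13  0.23] yaw/.08 0.02 F [0.1 0.3 1.1] w 0.2
```

View pics/p1.png

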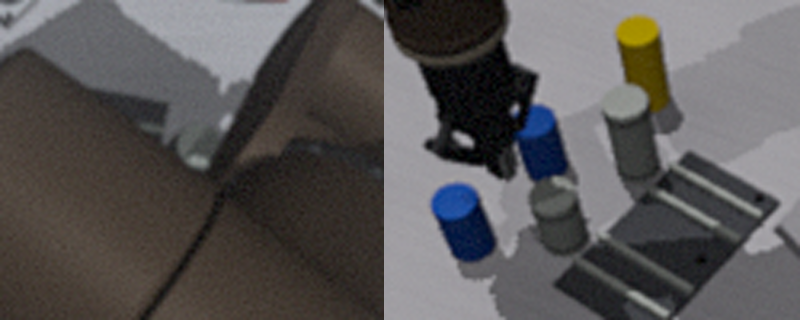

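```bash
python3 -m crank '[[255,[0.3,-0.04,0.23],0],[255,[0.4,0,0],0],[255,[0.16,0,0],0],[255,[0.16,0,0],0],[255,[0.16,0,0],0],[255,[0.16,0,0],0],[255,[0.16,0,0],0],[255,[0.16,0,0],0],[255,[0.16,0,0],0],[255,[0.16,0,0],0],[255,[0.16,0,0],0],[255,[0.16,0,0],0],[255,[0.16,0,0],0],[255,[0,0,0],0],[255,[0,0,0],0],[255,[0,0,-0.5],0],[255,[0,0,-1],0],[255,[-0.5,0,-1],0]]' |head -5
python3 - <<'E'
from h import *
im=robot.read_camera("scene");x,y,w,h=(110,95,130,100);cv2.imwrite("pics/p2.png",cv2.resize(im[y:y+h,x:x+w,::-1],None,fx=4,fy=4,interpolation=cv2.INTER_CUBIC))
print(robot.find_in("short_barrel","scene")[:4],robot.place_of("short_barrel_mid","scene")[:4])
to([*restW(REST,[-58,-85,0])[0][:2],88],REST[2])
E
```

```text
t: 7.43
eef_pos: [546.7, -296.7, 132.3]
tcp_rot: [[0.16, 0.987, -0.003], [0.987, -0.16, 0.002], [0.002, -0.003, -1.0]]
force: [0.9, -0.4, 0.4]
gripper_width: 0.5
[{'rect': [162.2, 160.9, 29.0, 18.8], 'confidence': 0.96}, {'rect': [124.6, 154.9, 21.3, 25.9], 'confidence': 0.86}, {'rect': [151.9, 130.7, 16.0, 20.3], 'confidence': 0.61}] [{'centre': [132.8, 163.7], 'confidence': 0.92}, {'centre': [156.8, 139.4], 'confidence': 0.53}]
t 7.58 tcp [ 548.8 -300.4  134.9] delta tool/30 [-1.87 -3.78  1.55] yaw/.08 -0.01 F [ 0.6 -0.1 -0.1] w -0.1
```

View pics/p2.png

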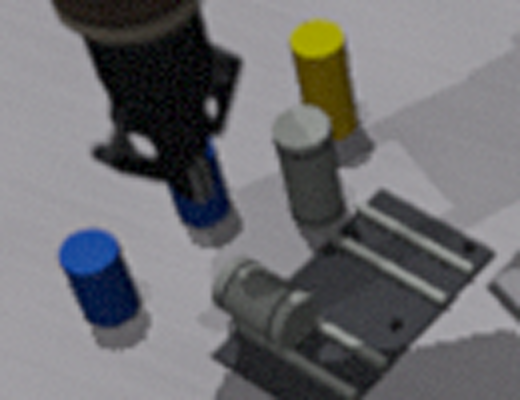

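The picture shows the short barrel lying in groove b at about (262,305) and the long barrel still standing at (310,165). Next I tip the long one.

```bash
python3 -m crank '[[255,[-0.93,-0.95,-0.2],0],[255,[-0.94,-0.95,0],0],[255,[0,-0.95,0],0],[255,[0,-0.93,0],0],[255,[0,0,0.9],0],[255,[0,0,0.85],0],[255,[0,0,0],0],[255,[0,0,0],0]]' |head -3
python3 - <<'E'
from h import *
to([*restW(REST,[-59,-85,0])[0][:2],86],REST[2])
E
```

```text
t: 8.25
eef_pos: [425.5, -334.8, 84.8]
tcp_rot: [[0.162, 0.987, -0.003], [0.987, -0.162, 0.002], [0.002, -0.003, -1.0]]
t 8.25 tcp [ 425.5 -334.8   84.8] delta tool/30 [-0.07  0.06 -0.04] yaw/.08 -0.0 F [0.  0.8 0.6] w 0.2
```

```bash
python3 -m crank '[[255,[0.3,0,0],0],[255,[0.3,0,0],0],[255,[0.16,0,0],0],[255,[0.16,0,0],0],[255,[0.16,0,0],0],[255,[0.16,0,0],0],[255,[0.16,0,0],0],[255,[0.16,0,0],0],[255,[0.16,0,0],0],[255,[0.16,0,0],0],[255,[0.16,0,0],0],[255,[0.16,0,0],0],[255,[0.16,0,0],0],[255,[0.16,0,0],0],[255,[0.16,0,0],0],[255,[0.16,0,0],0],[255,[0.16,0,0],0],[255,[0,0,0],0],[255,[0,0,0],0],[255,[0,0,0],0]]' |head -5
python3 -m crank '[[0,[0,0,-1],0],[0,[0,0,-1],0],[0,[-1,0.5,-0.5],0],[0,[-1,0.5,0],0],[0,[-1,0,0],0],[0,[-1,0,0],0],[0,[0,0,0],0]]' |head -3
python3 - <<'E'
from h import *
im=robot.read_camera("scene");x,y,w,h=(110,95,130,100);cv2.imwrite("pics/p3.png",cv2.resize(im[y:y+h,x:x+w,::-1],None,fx=5,fy=5,interpolation=cv2.INTER_CUBIC))
for n in("short_barrel","long_barrel"):
    print(n,robot.find_in(n,"scene")[:3])
im=robot.read_camera("top")
for n in("short_barrel","long_barrel"):
    print(n,robot.find_in(n,"top")[:3])
    for yy in(21,36): print(proj("scene",restW(REST,[55 if n[0]=="s" else -55,yy,31])),proj("top",restW(REST,[55 if n[0]=="s" else -55,yy,31])))
E
```

```text
t: 9.92
eef_pos: [441.1, -247.0, 86.0]
tcp_rot: [[0.161, 0.987, 0.0], [0.987, -0.161, -0.0], [-0.0, 0.0, -1.0]]
force: [-1.2, 0.4, 0.6]
gripper_width: 0.0
t: 10.5
eef_pos: [451.0, -375.2, 161.2]
tcp_rot: [[0.164, 0.987, 0.001], [0.987, -0.164, -0.002], [-0.002, 0.002, -1.0]]
short_barrel [{'rect': [165.4, 160.1, 23.9, 22.1], 'confidence': 0.81}, {'rect': [126.7, 155.0, 20.1, 23.4], 'confidence': 0.76}, {'rect': [152.0, 128.7, 17.1, 22.4], 'confidence': 0.76}]
long_barrel [{'rect': [187.3, 138.0, 32.0, 24.4], 'confidence': 0.97}, {'rect': [181.6, 101.3, 19.1, 31.1], 'confidence': 0.58}]
short_barrel [{'rect': [326.4, 187.2, 21.1, 14.8], 'confidence': 0.62}, {'rect': [363.0, 211.8, 13.3, 15.4], 'confidence': 0.6}, {'rect': [364.6, 175.6, 18.7, 15.4], 'confidence': 0.5}]
[[176.70286377 171.20956399]] [[334.90230247 192.9843941 ]]
[[180.44362155 173.41098511]] [[330.49590714 192.17477939]]
long_barrel [{'rect': [310.9, 215.5, 32.1, 19.4], 'confidence': 0.65}]
[[199.12629478 148.50712363]] [[329.6766984  225.10582413]]
[[202.79387797 150.51316369]] [[325.22361302 224.27136867]]
```

View pics/p3.png

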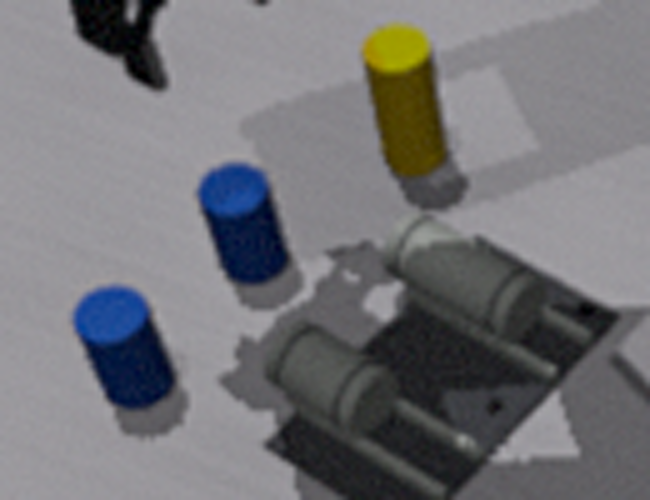

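Both barrels now lie in their grooves, the short one at about (330,375) in the crop and the long one at about (465,275). I grasp the short one next.

Run:
```python
from h import *
to([*restW(REST,[53,19,0])[0][:2],16],REST[2])
```

```text
t 10.8 tcp [ 451.2 -369.2  160.9] delta tool/30 [4.38 2.76 4.83] yaw/.08 0.01 F [ 0.2  0.5 -0.2] w 85.6
```

```bash
python3 -m crank '[[0,[1,0.8,0],0],[0,[1,0.8,0],0],[0,[1,0.8,0],0],[0,[1,0.36,0],0],[0,[0.38,0,1],0],[0,[0,0,1],0],[0,[0,0,0.5],0],[0,[0,0,0],0],[0,[0,0,0],0]]' |head -3
python3 - <<'E'
from h import *
to([*restW(REST,[53,19,0])[0][:2],16],REST[2])
E
```

```text
t: 11.55
eef_pos: [553.9, -252.9, 85.7]
tcp_rot: [[0.161, 0.987, -0.001], [0.987, -0.161, 0.001], [0.001, -0.001, -1.0]]
t 11.55 tcp [ 553.9 -252.9   85.7] delta tool/30 [0.01 0.01 2.32] yaw/.08 0.01 F [ 1.  -0.6  0.7] w 85.4
```

```bash
python3 -m crank '[[0,[0,0,1],0],[0,[0,0,0.8],0],[0,[0,0,0.4],0],[0,[0,0,0.12],0],[0,[0,0,0],0],[255,[0,0,0],0],[255,[0,0,0],0],[255,[0,0,0],0],[255,[0,0,0],0],[255,[0,0,0],0],[255,[0,0,0],0],[255,[0,0,0],0],[255,[0,0,0],0],[255,[0,0,0],0]]' 30
python3 - <<'E'
from h import *
to([*restW(REST,[53,19,0])[0][:2],16],REST[2])
E
```

```text
t: 12.72
eef_pos: [553.5, -254.0, 17.5]
tcp_rot: [[0.161, 0.987, -0.001], [0.987, -0.161, -0.0], [-0.0, -0.001, -1.0]]
force: [-9.5, -2.0, 12.7]
gripper_width: 45.0
gripper_force: 28.8
t 12.72 tcp [ 553.5 -254.    17.5] delta tool/30 [0.05 0.02 0.05] yaw/.08 0.0 F [-9.5 -2.  12.7] w 45.0
```

```bash
python3 -m crank '[[255,[0,0,-0.3],0],[255,[0,0,-0.8],0],[255,[0,0,-1],0],[255,[0,0,-1],0],[255,[0,0,-1],0],[255,[0,0,-1],0],[255,[0,0,-1],0],[255,[0,0,-1],0],[255,[0,0,-1],0],[255,[0,0,-1],0],[255,[0,0,-0.9],0],[255,[0,0,0],0]]'
python3 - <<'E'
from h import *
w=tubeW(TUBE,[0,-245,0])[0];print(w);to([*w[:2],285],TUBE[2])
E
```

```text
t: 13.72
eef_pos: [556.0, -254.6, 322.8]
tcp_rot: [[0.161, 0.987, 0.007], [0.987, -0.161, -0.004], [-0.003, 0.008, -1.0]]
force: [1.1, -0.1, -4.4]
gripper_width: 44.9
gripper_force: 33.0
[571.37713995  28.12668898 195.43656358]
t 13.72 tcp [ 556.  -254.6  322.8] delta tool/30 [ 9.39 -1.03  1.23] yaw/.08 0.35 F [ 1.1 -0.1 -4.4] w 44.9
```

```bash
python3 -m crank '[[255,[1,-0.1,0],0.35],[255,[1,-0.2,0],0],[255,[1,-0.2,0],0],[255,[1,-0.2,0],0],[255,[1,-0.2,0],0],[255,[1,-0.1,0],0],[255,[1,0,0],0],[255,[1,0,0],0],[255,[1,0,0],0],[255,[0.4,0,0],0],[255,[0,0,0],0],[255,[0,0,0],0]]' |head -2
python3 - <<'E'
from h import *
a=cv2.imread("pics/top0.png")[155:215,170:285];b=cv2.imread("pics/scene0.png")[145:225,225:315]
def draw(c,im,o,k):
    im=cv2.resize(im,None,fx=k,fy=k,interpolation=cv2.INTER_CUBIC);im=cv2.convertScaleAbs(im,alpha=1.6)
    for x in(-28.5,28.5):
        pts=(proj(c,tubeW(TUBE,[[x,-306,-15],[x,-108,-15]]))-o+.5)*k
        cv2.line(im,tuple(map(int,pts[0])),tuple(map(int,pts[1])),(0,0,255),1)
    p=(proj(c,tubeW(TUBE,[[-7,-190,-23],[7,-190,-23],[7,-175,-18],[-7,-175,-18]]))-o+.5)*k
    cv2.polylines(im,[p.astype(int)],True,(0,255,0),1);return im
A=draw("top",a,[170,155],6);B=draw("scene",b,[225,145],6)
cv2.imwrite("pics/t1.png",A);cv2.imwrite("pics/t2.png",B);print(A.shape,B.shape)
w=tubeW(TUBE,[0,-245,0])[0];to(w,TUBE[2])
E
```

```text
t: 14.72
eef_pos: [576.7, 29.3, 316.0]
(360, 690, 3) (480, 540, 3)
t 14.72 tcp [576.7  29.3 316. ] delta tool/30 [-0.07 -0.17  4.02] yaw/.08 0.02 F [ 0.2 -0.3 -4.1] w 44.9
```

View pics/t1.png

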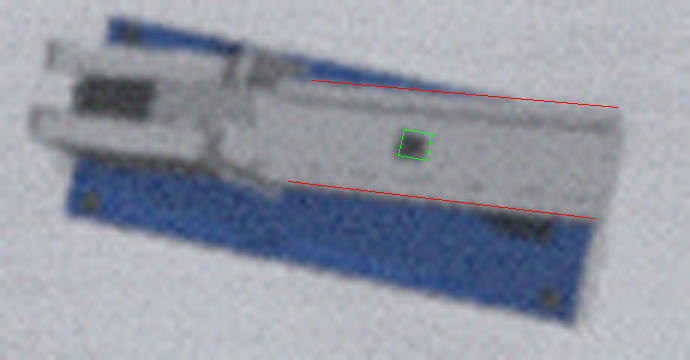

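View pics/t2.png

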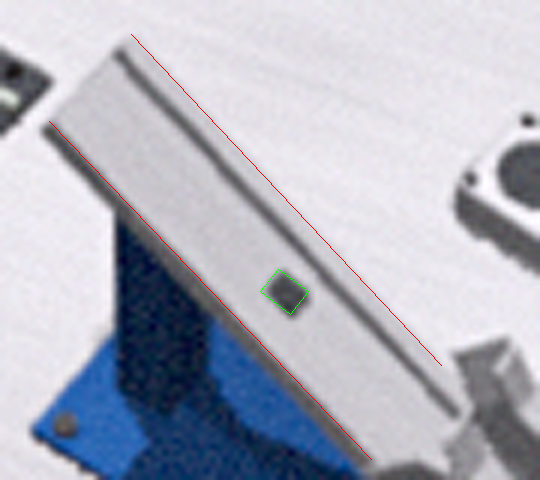

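The overlay fits the trough to within about 2 mm; the real trough sits about 1.5 mm toward −x. I lower the short barrel slightly uphill of the middle, so it can tilt in a light grip as it goes down.

```bash
python3 -m crank '[[255,[-0.43,-0.22,0.3],0],[255,[0,0,1],0],[255,[0,0,1],0],[255,[0,0,0.8],0],[255,[0,0,0.23],0],[255,[0,0,0],0],[255,[0,0,0],0]]' 20
python3 -m crank '[[255,[0,0,0.06],0],[255,[0,0,0.06],0],[255,[0,0,0.06],0],[255,[0,0,0],0]]'|grep -v rot
python3 - <<'E'
from h import *
w=tubeW(TUBE,[-1.5,-258,0])[0];print(w);to(w,TUBE[2])
E
```

```text
t: 15.3
eef_pos: [568.6, 16.7, 217.2]
tcp_rot: [[0.19, 0.982, 0.0], [0.982, -0.19, -0.0], [-0.0, 0.0, -1.0]]
force: [0.6, -0.4, -5.1]
gripper_width: 44.9
gripper_force: 32.8
t: 15.63
eef_pos: [568.4, 17.4, 211.4]
force: [-0.2, 0.3, -4.7]
gripper_width: 45.3
gripper_force: 32.8
[567.84416928  17.70376403 202.51687103]
t 15.63 tcp [568.4  17.4 211.4] delta tool/30 [ 0.01 -0.02  0.3 ] yaw/.08 -0.0 F [-0.2  0.3 -4.7] w 45.3
```

```bash
python3 -m crank '[[255,[0,0,0.06],0],[255,[0,0,0.06],0],[255,[0,0,0],0]]' 20|grep -E "eef|force"
python3 -m crank '[[255,[0,0,0.06],0],[255,[0,0,0.06],0],[255,[0,0,0],0]]'|grep -E "eef|force"
```

```text
eef_pos: [568.5, 17.6, 207.6]
force: [-1.4, 2.1, 1.9]
gripper_force: 33.5
eef_pos: [568.6, 18.3, 204.3]
force: [-1.2, 8.3, 6.8]
gripper_force: 33.9
```

```bash
python3 -m crank '[[255,[0.1,0,0.06],0],[255,[0.04,0,0.067],0],[255,[0.04,0,0.067],0],[255,[0.04,0,0.067],0],[255,[0.04,0,0.067],0],[255,[0,0,0],0]]' 20|grep -E "eef|force"
python3 -m crank '[[255,[0.04,0,0.067],0],[255,[0.04,0,0.067],0],[255,[0.04,0,0.067],0],[255,[0,0,0],0]]'|grep -E "eef|force"
```

```text
eef_pos: [570.1, 25.4, 193.9]
force: [2.3, 3.4, 3.5]
gripper_force: 34.3
eef_pos: [570.4, 28.8, 187.6]
force: [2.2, 3.6, 2.2]
gripper_force: 35.0
```

```bash
python3 -m crank '[[255,[0.04,0,0.067],0],[255,[0.04,0,0.067],0],[255,[0,0,0],0]]'|grep -E "eef|force"
python3 -m crank '[[255,[0.02,0,0.05],0],[255,[0,0,0],0]]'|grep -E "eef|force"
python3 - <<'E'
from h import *
im=robot.read_camera("scene");x,y,w,h=(225,125,90,80);cv2.imwrite("pics/p4.png",cv2.resize(im[y:y+h,x:x+w,::-1],None,fx=6,fy=6,interpolation=cv2.INTER_CUBIC))
E
```

```text
eef_pos: [570.8, 31.2, 183.6]
force: [0.8, 3.3, 2.5]
gripper_force: 35.5
eef_pos: [570.9, 31.6, 182.3]
force: [0.1, 3.3, 2.9]
gripper_force: 35.7
```

View pics/p4.png

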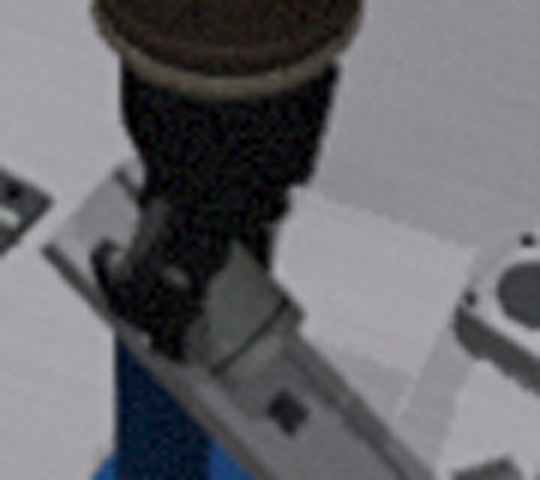

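The short barrel is tilted along the trough at about (250,320) in the crop, just uphill of the catch at (285,412). A little lower, then release.

```bash
python3 -m crank '[[255,[0.02,0,0.06],0],[255,[0,0,0],0]]'|grep -E "eef|force"
python3 -m crank '[[150,[0,0,0],0],[80,[0,0,0],0],[0,[0,0,0],0],[0,[0,0,0],0],[0,[0,0,0],0],[0,[0,0,0],0],[0,[0,0,-0.5],0],[0,[0,0,-1],0],[0,[0,0,-1],0],[0,[0,0,-0.5],0],[0,[0,0,0],0]]'|grep -E "t:|eef|force|width"
python3 - <<'E'
from h import *
im=robot.read_camera("scene");print(robot.find_in("short_barrel","scene")[:4],robot.place_of("short_barrel_mid","scene")[:4])
for y in(-250,-240,-230,-200,-150,-100): print(y,proj("scene",tubeW(TUBE,[-1.5,y,0])))
to(tubeW(TUBE,[-1.5,-330,0])[0],TUBE[2])
x,y,w,h=(225,125,90,80);cv2.imwrite("pics/p5.png",cv2.resize(im[y:y+h,x:x+w,::-1],None,fx=6,fy=6,interpolation=cv2.INTER_CUBIC))
E
```

```text
eef_pos: [571.1, 32.2, 180.5]
force: [1.4, 2.6, 3.6]
gripper_force: 36.0
t: 18.52
eef_pos: [572.9, 32.1, 274.4]
tcp_rot: [[0.189, 0.982, 0.005], [0.982, -0.189, -0.0], [0.001, 0.005, -1.0]]
force: [1.3, 0.1, 0.2]
gripper_width: 85.5
gripper_force: 0.0
[{'rect': [151.2, 129.2, 15.3, 23.8], 'confidence': 0.86}, {'rect': [254.2, 167.1, 29.9, 31.9], 'confidence': 0.76}, {'rect': [121.0, 155.0, 25.8, 24.6], 'confidence': 0.66}] [{'centre': [134.0, 163.0], 'confidence': 0.87}, {'centre': [267.3, 184.8], 'confidence': 0.74}, {'centre': [156.7, 142.4], 'confidence': 0.63}]
-250 [[258.08993588 171.72893316]]
-240 [[260.82154777 174.62887365]]
-230 [[263.54242037 177.51741306]]
-200 [[271.641232   186.11529323]]
-150 [[284.93026873 200.22323284]]
-100 [[297.9645864  214.06075699]]
t 18.67 tcp [570.7  32.1 270.2] delta tool/30 [-2.5  -0.    0.95] yaw/.08 -0.0 F [-0.7  0.7 -0.9] w 85.7
```

View pics/p5.png

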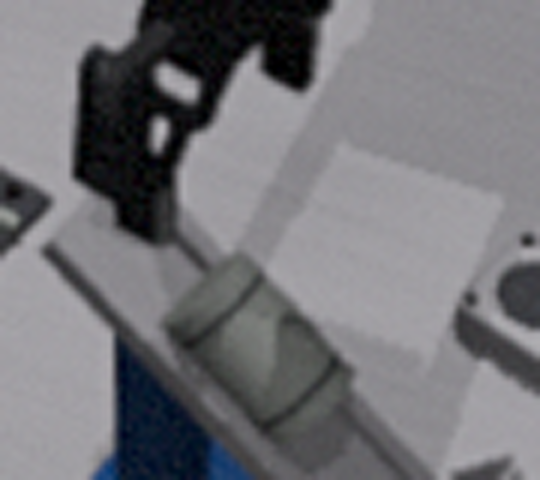

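The short barrel lies straight in the trough, centre at about (268,185), mid near y = −217 and resting against the catch. I go behind it with shut fingers.

```bash
cat >> h.py <<'E'
def push(y,z=-2,x=-1.5):
    w=tubeW(TUBE,[x,y,z])[0]; a=TUBE[2]; w[:2]-=11*np.array([-np.sin(a),np.cos(a)]); to(w,a)
E
python3 - <<'E'
from h import *
push(-285)
E
```

```text
t 18.67 tcp [570.7  32.1 270.2] delta tool/30 [-1.65 -0.    1.82] yaw/.08 -0.0 F [-0.7  0.7 -0.9] w 85.7
```

```bash
python3 -m crank '[[255,[-0.85,0,0],0],[255,[-0.8,0,0],0],[255,[0,0,0],0],[255,[0,0,0],0],[255,[0,0,0],0],[255,[0,0,0],0],[255,[0,0,0],0],[255,[0,0,0],0],[255,[0,0,0.6],0],[255,[0,0,0.6],0],[255,[0,0,0.5],0],[255,[0,0,0.12],0],[255,[0,0,0],0]]'|grep -E "t:|eef|force|width"
python3 - <<'E'
from h import *
push(-285);push(-255);push(-165)
E
```

```text
t: 19.75
eef_pos: [561.2, -16.1, 215.2]
tcp_rot: [[0.189, 0.982, -0.002], [0.982, -0.189, 0.0], [-0.0, -0.002, -1.0]]
force: [-0.7, -0.7, 0.2]
gripper_width: 0.1
gripper_force: 0.0
t 19.75 tcp [561.2 -16.1 215.2] delta tool/30 [-0.01  0.01 -0.01] yaw/.08 0.0 F [-0.7 -0.7  0.2] w 0.1
t 19.75 tcp [561.2 -16.1 215.2] delta tool/30 [0.83 0.01 0.53] yaw/.08 0.0 F [-0.7 -0.7  0.2] w 0.1
t 19.75 tcp [561.2 -16.1 215.2] delta tool/30 [3.35 0.01 2.17] yaw/.08 0.0 F [-0.7 -0.7  0.2] w 0.1
```

```bash
python3 -m crank '[[255,[0.37,0,0.24],0],[255,[0.37,0,0.24],0],[255,[0.168,0,0.109],0],[255,[0.168,0,0.109],0],[255,[0.168,0,0.109],0],[255,[0.168,0,0.109],0],[255,[0.168,0,0.109],0],[255,[0.168,0,0.109],0],[255,[0.168,0,0.109],0]]'|grep -E "t:|eef|force"
python3 -m crank '[[255,[0.168,0,0.109],0],[255,[0.168,0,0.109],0],[255,[0.168,0,0.109],0],[255,[0.168,0,0.109],0]]'|grep -E "t:|eef|force"
python3 -m crank '[[255,[0.168,0,0.109],0],[255,[0.168,0,0.109],0],[255,[0.168,0,0.109],0],[255,[0.168,0,0.109],0]]'|grep -E "t:|eef|force"
python3 - <<'E'
from h import *
push(-155)
E
```

```text
t: 20.5
eef_pos: [572.7, 40.5, 178.5]
tcp_rot: [[0.189, 0.982, -0.0], [0.982, -0.189, 0.0], [0.0, -0.0, -1.0]]
force: [0.4, 0.0, 0.2]
gripper_force: 0.0
t: 20.83
eef_pos: [576.5, 60.3, 165.4]
tcp_rot: [[0.189, 0.982, -0.0], [0.982, -0.189, 0.0], [0.0, -0.0, -1.0]]
force: [0.9, 0.2, -0.4]
gripper_force: 0.0
t: 21.17
eef_pos: [580.3, 80.1, 152.3]
tcp_rot: [[0.189, 0.982, -0.0], [0.982, -0.189, -0.0], [-0.0, -0.0, -1.0]]
force: [-0.1, -0.3, -0.1]
gripper_force: 0.0
t 21.17 tcp [580.3  80.1 152.3] delta tool/30 [ 0.36 -0.02  0.25] yaw/.08 -0.0 F [-0.1 -0.3 -0.1] w -0.0
```

Run:
```python
from h import *
im=robot.read_camera("scene");print(robot.find_in("short_barrel","scene")[:4],robot.place_of("short_barrel_mid","scene")[:4])
x,y,w,h=(250,150,100,100);cv2.imwrite("pics/p6.png",cv2.resize(im[y:y+h,x:x+w,::-1],None,fx=5,fy=5,interpolation=cv2.INTER_CUBIC))
```

```text
[{'rect': [148.2, 128.7, 19.4, 23.0], 'confidence': 0.75}, {'rect': [228.8, 149.5, 119.6, 110.6], 'confidence': 0.64}, {'rect': [308.2, 221.5, 26.3, 23.0], 'confidence': 0.46}] [{'centre': [133.9, 164.9], 'confidence': 0.77}, {'centre': [375.3, 301.0], 'confidence': 0.72}, {'centre': [158.2, 140.6], 'confidence': 0.66}, {'centre': [314.2, 234.5], 'confidence': 0.5}]
```

View pics/p6.png

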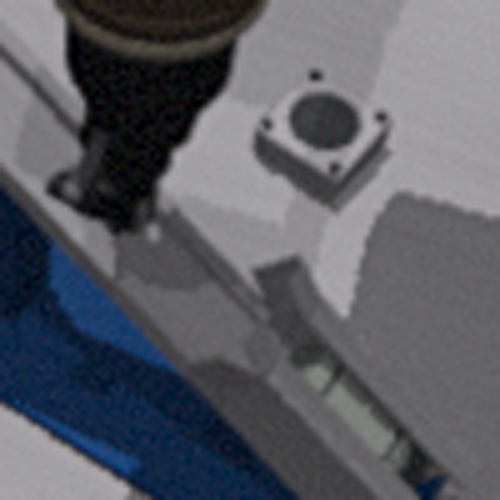

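Through the slot the short barrel shows inside the tube, crop (315,365) to (415,470): it slid past the catch to the stop. Now the long barrel.

```bash
python3 -m crank '[[255,[0,0,-1],0],[255,[0,0,-1],0],[255,[0,0,-1],0],[0,[-0.3,0,-1],0],[0,[-1,-0.8,-0.5],0],[0,[-1,-0.8,0],0],[0,[-1,-0.8,0],0],[0,[-1,-0.8,0],0],[0,[-1,-0.8,0],0],[0,[-1,-0.3,0],0],[0,[-1,0,0],0],[0,[-1,0,0],0],[0,[0,0,0],-0.35],[0,[0,0,0],0]]'|grep -E "t:|eef|width"
python3 - <<'E'
from h import *
to([*restW(REST,[-57.5,35,0])[0][:2],16],REST[2])
E
```

```text
t: 22.48
eef_pos: [406.0, -142.0, 287.9]
tcp_rot: [[0.163, 0.987, 0.001], [0.987, -0.163, -0.0], [-0.0, 0.001, -1.0]]
gripper_width: 85.9
t 22.48 tcp [ 406.  -142.   287.9] delta tool/30 [-2.31  1.78  9.07] yaw/.08 -0.02 F [-1.   0.   0.6] w 85.9
```

```bash
python3 -m crank '[[0,[-0.8,0.8,0.3],0],[0,[-0.8,0.7,0.5],0],[0,[-0.71,0.28,0.5],0],[0,[0,0,1],0],[0,[0,0,1],0],[0,[0,0,1],0],[0,[0,0,1],0],[0,[0,0,0.7],0],[0,[0,0,0],0],[0,[0,0,0],0]]'|grep -E "t:|eef|width"
python3 - <<'E'
from h import *
to([*restW(REST,[-57.5,35,0])[0][:2],16],REST[2])
E
```

```text
t: 23.32
eef_pos: [447.7, -216.7, 107.3]
tcp_rot: [[0.161, 0.987, -0.002], [0.987, -0.161, 0.001], [0.001, -0.002, -1.0]]
gripper_width: 85.4
t 23.32 tcp [ 447.7 -216.7  107.3] delta tool/30 [-0.08  0.02  3.04] yaw/.08 0.0 F [ 0.4 -0.2  0.2] w 85.4
```

```bash
python3 -m crank '[[0,[-0.08,0,0.9],0],[0,[0,0,0.9],0],[0,[0,0,0.8],0],[0,[0,0,0.4],0],[0,[0,0,0],0],[255,[0,0,0],0],[255,[0,0,0],0],[255,[0,0,0],0],[255,[0,0,0],0],[255,[0,0,0],0],[255,[0,0,0],0],[255,[0,0,0],0],[255,[0,0,0],0],[255,[0,0,0],0]]' 30 | grep -E "t:|eef|force|width"
python3 -m crank '[[255,[0,0,-0.3],0],[255,[0,0,-0.8],0],[255,[0,0,-1],0],[255,[0,0,-1],0],[255,[0,0,-1],0],[255,[0,0,-1],0],[255,[0,0,-1],0],[255,[0,0,-1],0],[255,[0,0,-1],0],[255,[0,0,-1],0],[255,[0,0,-0.9],0],[255,[0,0,0],0]]'|grep -E "t:|eef|force|width"
python3 - <<'E'
from h import *
w=tubeW(TUBE,[-1.5,-253,0])[0];print(w);to([*w[:2],320],TUBE[2])
E
```

```text
t: 24.48
eef_pos: [447.8, -220.2, 19.1]
tcp_rot: [[0.162, 0.987, 0.001], [0.987, -0.162, -0.001], [-0.001, 0.001, -1.0]]
force: [-5.0, -0.5, 15.8]
gripper_width: 45.1
gripper_force: 28.3
t: 25.48
eef_pos: [449.2, -220.7, 323.7]
tcp_rot: [[0.161, 0.987, 0.007], [0.987, -0.161, -0.004], [-0.003, 0.008, -1.0]]
force: [1.6, 0.4, -4.1]
gripper_width: 44.9
gripper_force: 33.8
[568.63647255  21.82158671 199.79367586]
t 25.48 tcp [ 449.2 -220.7  323.7] delta tool/30 [8.62 2.62 0.12] yaw/.08 0.35 F [ 1.6  0.4 -4.1] w 44.9
```

```bash
python3 -m crank '[[255,[1,0.5,0],0.35],[255,[1,0.5,0],0],[255,[1,0.5,0],0],[255,[1,0.5,0],0],[255,[1,0.5,0],0],[255,[1,0.1,0],0],[255,[1,0,0],0],[255,[1,0,0],0],[255,[0.6,0,0],0],[255,[0,0,0],0],[255,[0,0,0],0]]' 20|grep -E "t:|eef|force"
python3 - <<'E'
from h import *
w=tubeW(TUBE,[-1.5,-253,0])[0];to([*w[:2],224],TUBE[2])
E
```

```text
t: 26.4
eef_pos: [571.6, 20.3, 317.3]
tcp_rot: [[0.187, 0.982, -0.001], [0.982, -0.187, -0.0], [-0.0, -0.001, -1.0]]
force: [-0.0, -1.1, -5.0]
gripper_force: 33.6
t 26.4 tcp [571.6  20.3 317.3] delta tool/30 [ 0.03 -0.1   3.11] yaw/.08 0.02 F [-0.  -1.1 -5. ] w 45.3
```

```bash
python3 -m crank '[[255,[0.03,-0.1,0.5],0.02],[255,[0,0,1],0],[255,[0,0,1],0],[255,[0,0,0.5],0],[255,[0,0,0.1],0],[255,[0,0,0],0],[255,[0,0,0],0]]'|grep -E "t:|eef|force"
python3 -m crank '[[255,[0,0,0.06],0],[255,[0,0,0.06],0],[255,[0,0,0.06],0],[255,[0,0,0],0]]'|grep -E "t:|eef|force"
python3 -m crank '[[255,[0,0,0.06],0],[255,[0,0,0.06],0],[255,[0,0,0],0]]'|grep -E "t:|eef|force"
```

```text
t: 26.98
eef_pos: [569.9, 20.2, 225.6]
tcp_rot: [[0.191, 0.982, 0.001], [0.982, -0.191, -0.0], [0.0, 0.001, -1.0]]
force: [0.9, -0.2, -4.5]
gripper_force: 33.5
t: 27.32
eef_pos: [569.5, 20.7, 219.4]
tcp_rot: [[0.191, 0.982, 0.0], [0.982, -0.191, -0.0], [0.0, 0.0, -1.0]]
force: [-0.3, -0.3, -5.0]
gripper_force: 33.6
t: 27.57
eef_pos: [569.6, 21.0, 215.6]
tcp_rot: [[0.191, 0.982, 0.0], [0.982, -0.191, 0.0], [0.0, 0.0, -1.0]]
force: [0.1, 2.9, 0.0]
gripper_force: 34.0
```

```bash
python3 -m crank '[[255,[0.1,0,0.067],0],[255,[0.02,0,0.067],0],[255,[0.02,0,0.067],0],[255,[0.02,0,0.067],0],[255,[0.02,0,0.067],0],[255,[0,0,0],0]]'|grep -E "t:|eef|force"
python3 -m crank '[[255,[0.02,0,0.067],0],[255,[0.02,0,0.067],0],[255,[0.02,0,0.067],0],[255,[0.02,0,0.067],0],[255,[0.02,0,0.067],0],[255,[0,0,0],0]]'|grep -E "t:|eef|force"
python3 -m crank '[[255,[0.02,0,0.067],0],[255,[0.02,0,0.067],0],[255,[0.02,0,0.067],0],[255,[0,0,0],0]]'|grep -E "t:|eef|force"
```

```text
t: 28.07
eef_pos: [570.7, 26.9, 205.4]
tcp_rot: [[0.191, 0.982, 0.0], [0.982, -0.191, 0.001], [0.001, 0.0, -1.0]]
force: [0.3, 7.6, 2.4]
gripper_force: 34.3
t: 28.57
eef_pos: [571.1, 29.4, 195.2]
tcp_rot: [[0.19, 0.982, 0.0], [0.982, -0.19, 0.0], [0.0, -0.0, -1.0]]
force: [0.5, 6.2, 0.3]
gripper_force: 34.9
t: 28.9
eef_pos: [571.4, 30.7, 189.1]
tcp_rot: [[0.191, 0.982, -0.0], [0.982, -0.191, -0.0], [-0.0, -0.0, -1.0]]
force: [-0.4, 2.3, 0.8]
gripper_force: 35.3
```

```bash
python3 -m crank '[[255,[0.03,0,0.067],0],[255,[0.03,0,0.067],0],[255,[0,0,0],0]]'|grep -E "t:|eef|force"
python3 -m crank '[[255,[0.03,0,0.06],0],[255,[0.02,0,0.03],0],[255,[0,0,0],0]]'|grep -E "t:|eef|force"
```

```text
t: 29.15
eef_pos: [571.8, 32.5, 185.1]
tcp_rot: [[0.191, 0.982, 0.0], [0.982, -0.191, -0.0], [-0.0, 0.0, -1.0]]
force: [0.5, 2.1, 0.5]
gripper_force: 35.3
t: 29.4
eef_pos: [572.1, 34.1, 182.6]
tcp_rot: [[0.191, 0.982, -0.0], [0.982, -0.191, 0.0], [0.0, -0.0, -1.0]]
force: [1.0, 1.5, -0.4]
gripper_force: 35.3
```

```bash
python3 -m crank '[[255,[0.02,0,0.06],0],[255,[0,0,0],0]]'|grep -E "eef|force"
python3 -m crank '[[150,[0,0,0],0],[80,[0,0,0],0],[0,[0,0,0],0],[0,[0,0,0],0],[0,[0,0,0],0],[0,[0,0,0],0],[0,[0,0,-0.5],0],[0,[0,0,-1],0],[0,[0,0,-1],0],[0,[0,0,-0.7],0],[0,[0,0,0],0]]'|grep -E "t:|eef|force|width"
python3 - <<'E'
from h import *
im=robot.read_camera("scene");print(robot.find_in("long_barrel","scene")[:4],robot.place_of("long_barrel_mid","scene")[:4])
for y in(-235,-215,-120): print(y,proj("scene",tubeW(TUBE,[-1.5,y,0])))
push(-300)
E
```

```text
eef_pos: [572.3, 34.6, 181.0]
force: [1.2, 2.1, 2.5]
gripper_force: 35.7
t: 30.48
eef_pos: [574.2, 34.6, 281.5]
tcp_rot: [[0.191, 0.982, 0.006], [0.982, -0.191, 0.0], [0.001, 0.006, -1.0]]
force: [0.6, 1.3, -0.6]
gripper_width: 85.4
gripper_force: 0.0
[{'rect': [243.5, 158.8, 37.9, 36.9], 'confidence': 0.92}, {'rect': [184.7, 98.6, 15.3, 33.4], 'confidence': 0.55}] [{'centre': [191.7, 116.3], 'confidence': 0.73}, {'centre': [299.4, 217.0], 'confidence': 0.69}, {'centre': [260.2, 177.8], 'confidence': 0.59}]
-235 [[262.18332252 176.07456428]]
-215 [[267.60373122 181.82899179]]
-120 [[292.78095511 208.55769768]]
t 30.63 tcp [571.9  34.5 276.6] delta tool/30 [-2.15 -0.02  1.76] yaw/.08 -0.02 F [ 0.   0.1 -0.9] w 85.5
```

```bash
python3 -m crank '[[255,[-0.9,0,0],0],[255,[-0.9,0,0],0],[255,[-0.63,0,0],0],[255,[0,0,0],0],[255,[0,0,0],0],[255,[0,0,0],0],[255,[0,0,0],0],[255,[0,0,0],0],[255,[0,0,0.6],0],[255,[0,0,0.6],0],[255,[0,0,0.3],0],[255,[0,0,0.08],0],[255,[0,0,0],0],[255,[0,0,0],0]]'|grep -E "t:|eef|force|width"
python3 - <<'E'
from h import *
push(-290);push(-170)
E
```

```text
t: 31.8
eef_pos: [558.6, -36.9, 230.1]
tcp_rot: [[0.19, 0.982, 0.0], [0.982, -0.19, -0.0], [0.0, 0.0, -1.0]]
force: [0.1, -0.9, 0.5]
gripper_width: -0.2
gripper_force: 0.0
t 31.8 tcp [558.6 -36.9 230.1] delta tool/30 [ 0.55 -0.04  0.4 ] yaw/.08 -0.02 F [ 0.1 -0.9  0.5] w -0.2
t 31.8 tcp [558.6 -36.9 230.1] delta tool/30 [ 3.9  -0.05  2.57] yaw/.08 -0.02 F [ 0.1 -0.9  0.5] w -0.2
```

```bash
python3 -m crank '[[255,[0.28,-0.03,0.2],0],[255,[0.27,0,0.2],0],[255,[0.112,0,0.0725],0],[255,[0.112,0,0.0725],0],[255,[0.112,0,0.0725],0],[255,[0.112,0,0.0725],0],[255,[0.112,0,0.0725],0]]'|grep -E "t:|eef|force"
python3 -m crank '[[255,[0.112,0,0.0725],0],[255,[0.112,0,0.0725],0],[255,[0.112,0,0.0725],0],[255,[0.112,0,0.0725],0],[255,[0.112,0,0.0725],0]]'|grep -E "t:|eef|force"
python3 - <<'E'
from h import *
im=robot.read_camera("scene");print(robot.find_in("long_barrel","scene")[:3],robot.place_of("long_barrel_mid","scene")[:4])
for y in(-215,-195,-120,-100): print(y,proj("scene",tubeW(TUBE,[-1.5,y,0])))
push(-250)
E
```

```text
t: 32.38
eef_pos: [563.9, -4.0, 206.7]
tcp_rot: [[0.191, 0.982, 0.0], [0.982, -0.191, -0.0], [-0.0, 0.0, -1.0]]
force: [-0.2, 1.1, 0.0]
gripper_force: 0.0
t: 32.8
eef_pos: [567.0, 12.7, 195.6]
tcp_rot: [[0.191, 0.982, -0.0], [0.982, -0.191, 0.0], [0.0, -0.0, -1.0]]
force: [-0.0, 0.5, -0.5]
gripper_force: 0.0
[{'rect': [267.3, 181.6, 40.0, 40.1], 'confidence': 0.68}, {'rect': [184.8, 98.9, 15.8, 32.6], 'confidence': 0.59}] [{'centre': [190.6, 116.5], 'confidence': 0.7}, {'centre': [284.5, 200.9], 'confidence': 0.58}, {'centre': [373.6, 304.8], 'confidence': 0.17}]
-215 [[267.60373122 181.82899179]]
-195 [[272.98181062 187.53848158]]
-120 [[292.78095511 208.55769768]]
-100 [[297.9645864  214.06075699]]
t 32.95 tcp [566.8  12.6 195.6] delta tool/30 [-0.01  0.   -0.03] yaw/.08 -0.02 F [ 0.6 -0.5  0.1] w 0.2
```

```bash
python3 -m crank '[[255,[0.42,0,0.27],0],[255,[0.42,0,0.27],0],[255,[0.3,0,0.19],0],[255,[0.12,0,0.06],0],[255,[0,0,0],0]]'|grep -E "t:|eef|force"
python3 - <<'E'
from h import *
im=robot.read_camera("scene");print(robot.find_in("long_barrel","scene")[:3],robot.place_of("long_barrel_mid","scene")[:4])
im=robot.read_camera("top");print(robot.find_in("long_barrel","top")[:3])
for y in(-140,-120,-100): print(y,proj("scene",tubeW(TUBE,[-1.5,y,0])),proj("top",tubeW(TUBE,[-1.5,y,0])))
push(-205)
E
```

```text
t: 33.37
eef_pos: [573.8, 50.7, 171.2]
tcp_rot: [[0.189, 0.982, -0.001], [0.982, -0.189, 0.0], [-0.0, -0.001, -1.0]]
force: [-0.9, 0.7, 0.3]
gripper_force: 0.0
[{'rect': [183.4, 101.7, 17.9, 27.8], 'confidence': 0.86}] [{'centre': [190.5, 112.6], 'confidence': 0.77}, {'centre': [291.4, 210.6], 'confidence': 0.69}]
[{'rect': [345.4, 248.4, 26.1, 17.9], 'confidence': 0.56}]
-140 [[287.55727362 203.01212019]] [[224.34373844 176.34804981]]
-120 [[292.78095511 208.55769768]] [[219.50811735 175.84905845]]
-100 [[297.9645864  214.06075699]] [[214.75076348 175.35814355]]
t 33.62 tcp [574.2  49.1 172.4] delta tool/30 [ 0.01 -0.01  0.01] yaw/.08 -0.03 F [ 0.1  0.3 -0.2] w -0.0
```

```bash
python3 -m crank '[[255,[0.084,0,0.054],0],[255,[0.084,0,0.054],0],[255,[0.084,0,0.054],0],[255,[0.084,0,0.054],0],[255,[0.084,0,0.054],0],[255,[0.084,0,0.054],0],[255,[0.084,0,0.054],0],[255,[0.084,0,0.054],0],[255,[0,0,0],0]]'|grep -E "t:|eef|force"
python3 -m crank '[[255,[0.042,0,0.027],0],[255,[0.042,0,0.027],0],[255,[0.042,0,0.027],0],[255,[0.042,0,0.027],0],[255,[0,0,0],0]]'|grep -E "eef|force"
python3 -m crank '[[255,[0.042,0,0.027],0],[255,[0.042,0,0.027],0],[255,[0.042,0,0.027],0],[255,[0.042,0,0.027],0],[255,[0,0,0],0]]'|grep -E "eef|force"
python3 - <<'E'
from h import *
push(-168)
E
```

```text
t: 34.37
eef_pos: [577.9, 69.7, 158.8]
tcp_rot: [[0.19, 0.982, -0.0], [0.982, -0.19, 0.0], [-0.0, -0.0, -1.0]]
force: [-0.2, -0.5, -0.0]
gripper_force: 0.0
eef_pos: [578.9, 74.3, 155.8]
force: [-0.4, 0.2, -0.6]
gripper_force: 0.0
eef_pos: [579.9, 79.3, 152.5]
force: [1.0, 0.3, 0.2]
gripper_force: 0.0
t 35.2 tcp [579.9  79.3 152.5] delta tool/30 [ 0.02 -0.01  0.02] yaw/.08 -0.02 F [1.  0.3 0.2] w -0.1
```

```bash
cat > ok.py <<'E'
import sys,numpy as np
from rig import robot
s=robot.get_state();print(np.round(s["t"],2),np.round(s["eef_pos"],1),np.round(s["force"],1))
sys.exit(np.linalg.norm(s["force"])>4)
E
python3 -m crank '[[255,[0.028,0,0.018],0],[255,[0.028,0,0.018],0],[255,[0,0,0],0]]' >/dev/null && python3 ok.py &&
python3 -m crank '[[255,[0.028,0,0.018],0],[255,[0.028,0,0.018],0],[255,[0,0,0],0]]' >/dev/null && python3 ok.py &&
python3 -m crank '[[255,[0.028,0,0.018],0],[255,[0.028,0,0.018],0],[255,[0,0,0],0]]' >/dev/null && python3 ok.py &&
python3 -m crank '[[255,[0.028,0,0.018],0],[255,[0.028,0,0.018],0],[255,[0,0,0],0]]' >/dev/null && python3 ok.py &&
python3 -m crank '[[255,[0.028,0,0.018],0],[255,[0.028,0,0.018],0],[255,[0,0,0],0]]' >/dev/null && python3 ok.py
```

```text
35.45 [580.2  80.9 151.5] [ 0.2 -0.1 -0.4]False
```

```bash
python3 ok.py &&
python3 -m crank '[[255,[0.028,0,0.018],0],[255,[0.028,0,0.018],0],[255,[0,0,0],0]]' >/dev/null && python3 ok.py &&
python3 -m crank '[[255,[0.028,0,0.018],0],[255,[0.028,0,0.018],0],[255,[0,0,0],0]]' >/dev/null && python3 ok.py &&
python3 -m crank '[[255,[0.028,0,0.018],0],[255,[0.028,0,0.018],0],[255,[0,0,0],0]]' >/dev/null && python3 ok.py &&
python3 -m crank '[[255,[0.028,0,0.018],0],[255,[0.028,0,0.018],0],[255,[0,0,0],0]]' >/dev/null && python3 ok.py &&
python3 -m crank '[[255,[0.028,0,0.018],0],[255,[0.028,0,0.018],0],[255,[0,0,0],0]]' >/dev/null && python3 ok.py
```

```text
35.45 [580.2  80.9 151.5] [ 0.2 -0.1 -0.4]False
```

```bash
sed -i 's/sys.exit(\(.*\))$/sys.exit(int(\1))/' ok.py
python3 -m crank '[[255,[0.028,0,0.018],0],[255,[0.028,0,0.018],0],[255,[0,0,0],0]]' >/dev/null && python3 ok.py &&
python3 -m crank '[[255,[0.028,0,0.018],0],[255,[0.028,0,0.018],0],[255,[0,0,0],0]]' >/dev/null && python3 ok.py &&
python3 -m crank '[[255,[0.028,0,0.018],0],[255,[0.028,0,0.018],0],[255,[0,0,0],0]]' >/dev/null && python3 ok.py &&
python3 -m crank '[[255,[0.028,0,0.018],0],[255,[0.028,0,0.018],0],[255,[0,0,0],0]]' >/dev/null && python3 ok.py &&
python3 -m crank '[[255,[0.028,0,0.018],0],[255,[0.028,0,0.018],0],[255,[0,0,0],0]]' >/dev/null && python3 ok.py &&
python3 -m crank '[[255,[0.028,0,0.018],0],[255,[0.028,0,0.018],0],[255,[0,0,0],0]]' >/dev/null && python3 ok.py &&
python3 -m crank '[[255,[0.028,0,0.018],0],[255,[0.028,0,0.018],0],[255,[0,0,0],0]]' >/dev/null && python3 ok.py
```

```text
35.7 [580.5  82.6 150.4] [0.  0.7 0.1]
35.95 [580.8  84.2 149.3] [-0.2  0.6  0.1]
36.2 [581.1  85.9 148.3] [ 0.2  0.4 -0.5]
36.45 [581.4  86.3 147.8] [ -4.5 -10.9  11.5]
```

```bash
python3 -m crank '[[255,[0.01,0,0.006],0],[255,[0,0,0],0]]' >/dev/null; python3 ok.py
python3 - <<'E'
from h import *
push(-160)
E
```

```text
36.62 [581.4  86.4 147.8] [ -5.6 -13.2  13.1]
t 36.62 tcp [581.4  86.4 147.8] delta tool/30 [ 0.   -0.01  0.01] yaw/.08 -0.02 F [ -5.6 -13.2  13.1] w 0.2
```

```bash
python3 -m crank '[[255,[0.014,0,0.009],0],[255,[0,0,0],0]]' >/dev/null; python3 ok.py; python3 -m crank '[[255,[0,0,0],0],[255,[0,0,0],0],[255,[0,0,0],0],[255,[0,0,0],0],[255,[0,0,0],0],[255,[0,0,0],0],[255,[0,0,0],0],[255,[0,0,0],0]]' >/dev/null; python3 ok.py
```

```text
36.78 [581.4  86.5 147.7] [ -6.4 -17.   17.6]
37.45 [581.5  86.5 147.7] [ -5.7 -16.5  18.1]
```

```bash
python3 -m crank '[[255,[-0.168,0,-0.109],0],[255,[-0.336,0,-0.218],0],[255,[-0.6,0,-0.5],0],[255,[-0.5,0,-1],0],[255,[0,0,-1],0],[255,[0,0,-1],0],[255,[-1,-0.5,-1],0],[255,[-1,-0.8,0],0],[255,[-1,-0.8,0],0],[255,[-1,-0.8,0],0],[255,[0,0,0],0],[255,[0,0,0],0],[255,[0,0,0],0]]' |grep -E "t:|eef|force"
python3 - <<'E'
from h import *
for c in("scene","top"):
    im=robot.read_camera(c);cv2.imwrite(f"pics/end_{c}.png",im[:,:,::-1])
    for n in("short_barrel_mid","long_barrel_mid","home_rear"):
        print(c,n,[(np.round(d["centre"]).tolist(),round(d["confidence"],2)) for d in robot.place_of(n,c)][:4])
    for n in("short_barrel","long_barrel"):
        print(c,n,[(np.round(d["rect"]).tolist(),round(d["confidence"],2)) for d in robot.find_in(n,c)][:5])
    print([(y,np.round(proj(c,tubeW(TUBE,[-1.5,y,0]))[0]).tolist()) for y in(-160,-110,-60,-25,10)])
# intensity profile along the top of the barrels through the slot
im=cv2.cvtColor(cv2.imread("pics/end_scene.png"),6);ys=np.arange(-200,30,5)
p=proj("scene",tubeW(TUBE,np.c_[0*ys-1.5,ys,0*ys+23]));print([(int(y),int(im[int(round(v)),int(round(u))])) for y,(u,v) in zip(ys,p)])
E
```

```text
t: 38.53
eef_pos: [466.0, -58.7, 290.0]
tcp_rot: [[0.192, 0.981, 0.001], [0.981, -0.192, 0.0], [0.0, 0.001, -1.0]]
force: [0.1, 0.4, 0.2]
gripper_force: 0.0
scene short_barrel_mid [([156.0, 139.0], 0.61), ([132.0, 168.0], 0.54), ([314.0, 234.0], 0.51)]
scene long_barrel_mid [([190.0, 114.0], 0.82), ([295.0, 210.0], 0.76)]
scene home_rear [([281.0, 198.0], 0.56)]
scene short_barrel [([311.0, 222.0, 21.0, 20.0], 0.77), ([150.0, 128.0, 17.0, 26.0], 0.57), ([125.0, 155.0, 19.0, 23.0], 0.54)]
scene long_barrel [([278.0, 192.0, 37.0, 34.0], 0.83), ([183.0, 100.0, 18.0, 34.0], 0.73)]
[(-160, [282.0, 197.0]), (-110, [295.0, 211.0]), (-60, [308.0, 225.0]), (-25, [317.0, 234.0]), (10, [326.0, 244.0])]
top short_barrel_mid [([374.0, 185.0], 0.71), ([196.0, 175.0], 0.66), ([374.0, 216.0], 0.65)]
top long_barrel_mid [([216.0, 176.0], 0.74), ([357.0, 262.0], 0.62)]
top home_rear [([232.0, 171.0], 0.87), ([190.0, 173.0], 0.25)]
top short_barrel [([367.0, 174.0, 16.0, 17.0], 0.8), ([361.0, 211.0, 19.0, 17.0], 0.74), ([162.0, 126.0, 25.0, 23.0], 0.64)]
top long_barrel [([203.0, 168.0, 30.0, 17.0], 0.93), ([349.0, 250.0, 22.0, 16.0], 0.77)]
[(-160, [229.0, 177.0]), (-110, [217.0, 176.0]), (-60, [205.0, 174.0]), (-25, [198.0, 174.0]), (10, [190.0, 173.0])]
[(-200, 89), (-195, 93), (-190, 91), (-185, 93), (-180, 93), (-175, 94), (-170, 56), (-165, 54), (-160, 86), (-155, 74), (-150, 66), (-145, 86), (-140, 83), (-135, 85), (-130, 82), (-125, 84), (-120, 83), (-115, 83), (-110, 83), (-105, 78), (-100, 83), (-95, 80), (-90, 80), (-85, 80), (-80, 80), (-75, 64), (-70, 113), (-65, 112), (-60, 121), (-55, 114), (-50, 79), (-45, 117), (-40, 119), (-35, 116), (-30, 116), (-25, 118), (-20, 118), (-15, 116), (-10, 120), (-5, 75), (0, 116), (5, 111), (10, 47), (15, 46), (20, 51), (25, 47)]
```

Run:
```python
from rig import robot
print(robot.finish_job())
```

```text
the job is handed in; nothing more can be done
None
```

I tipped both barrels, loaded them short one first, and pressed the stack home at about 25 N for roughly 0.7 s. My last measurements put them end to end on the stop with the long barrel's rear about 15 mm past the catch, though I inferred rather than saw that the catch sprang up; the job is handed in at about 39 s and no verdict came back.

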